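# Heft three tins of fixings and hold up the heaviest

## Task

One of these three closed metal tins is still full of screws, the other two are part used, and I need the full one. Working from the left tin to the right one, lift each clear of the bench, one at a time, to feel its weight, and stand it back upright on the bench; then pick up the heaviest again (the right one may simply stay in hand) and finish while still holding it up, still and upright, at least 10 cm clear of the bench, with the other two standing on the bench. Never tip a tin over or drop one, and leave the tape measure, the roll of tape and the dark wood offcut where they are.

Things in the scene. Friction and masses are not known exactly. Their poses are not given: they have to be found in the camera images.
- tin_left: closed round tin of plain metal, slip lid, 56 mm across, 86 mm tall, looks the same as the others; the leftmost (largest y). Origin at the centre of its underside, z up its axis; yaw means nothing. Grip it across its diameter. The contents stay in the lower half, unseen: the filled tins weigh about 0.24, 0.44 and 0.77 kg, each within a tenth, in any order
- tin_middle: closed round tin of plain metal, slip lid, 56 mm across, 86 mm tall, looks the same as the others; the middle one (and the nearest to the robot). Origin at the centre of its underside, z up its axis; yaw means nothing. Grip it across its diameter. The contents stay in the lower half, unseen: the filled tins weigh about 0.24, 0.44 and 0.77 kg, each within a tenth, in any order
- tin_right: closed round tin of plain metal, slip lid, 56 mm across, 86 mm tall, looks the same as the others; the rightmost (smallest y). Origin at the centre of its underside, z up its axis; yaw means nothing. Grip it across its diameter. The contents stay in the lower half, unseen: the filled tins weigh about 0.24, 0.44 and 0.77 kg, each within a tenth, in any order
- tape_measure: tape measure standing on its edge, 40 x 90 x 65 mm tall; origin at the centre of its underside; a bystander, nearer the robot and to the right of the tins
- masking_tape: roll of masking tape lying flat, 100 mm across, 25 mm tall; origin at the centre of its underside; a bystander, nearer the robot and to the left of the tins
- walnut_offcut_1: dark wood offcut, a block of 42 x 54 x 34 mm tall (x, y, z); origin at the centre of its underside; a bystander between and beyond the tins
Mind the look-alikes: they are no part of the job. Leave any green or pink look-alike of the tin_left alone.

How it is judged:
By the outcome, as a careful person would: the job done as asked, in the order asked, and still so for the second after the job is handed in, while the arm keeps its last pose, push and grip.
It also fails if it takes over 64 s, if anything falls off the work surface, if the arm or the gripper's body presses on something with over 40 N, if the wrist force passes 120 N, or if a joint passes its speed limit or range.

## Robot

A 7-joint arm with a two-finger parallel gripper is mounted at the origin on the work surface; the furniture and walls round the work are solid. World frame = base frame: x ahead of the robot, y to its left, z up, the work surface at z = 0. Lengths are in m, angles in degrees, forces in N, time in s.
With the tool pointing down it reaches from about 0.425 to 0.875 m from the base axis. Payload 4.7 kg.
Tool frame: the origin (TCP) lies on the centre line of the jaws, within the pads' length; the fingertips stand 19 mm ahead of it and the grasp point (between the pads) is the TCP; z points along the fingers, y is the line along which they close (so a half turn about z gives the same grasp; the last joint's range is limited). The gripper opens to 87 mm and grips with 3 to 60 N. Pads are 19 mm wide; open, the fingers measure 117 mm over their backs; the gripper's body (75 mm by 190 mm) begins 51 mm behind the grasp point.
Start: joints at [71.683, 18.392, -4.016, 83.108, 1.295, 78.541, -3.26], TCP at [0.213, -0.614, 0.242] pointing down, gripper open.
Joint ranges: [-163.93, 163.93], [-17.29, 119.83], [-79.2, 71.16], [3.27, 140.29], [-89.18, 269.18], [5.43, 117.66], [-154.24, 154.24]. Speed limits (degrees/s): [147.25, 147.25, 180, 180, 180, 180, 180].

## Interface

Orientations are given as [roll, pitch, yaw] about the fixed x, y, z axes, in that order (R = Rz(yaw) Ry(pitch) Rx(roll)).
In Python, from cell import env, imaging gives the robot as it stands.
- The arm moves only by the shell command python3 -m crank 'ROWS' [OPENING] [FORCE]. ROWS is JSON, a list of rows, each an object of numbers: "x", "y", "z": the shift along the tool's x, y, z in m; "turn": the turn about the tool's z in rad. In form: [{"x": .., "y": .., "z": .., "turn": ..}, ...]. A call has 1 to 12 rows; each row is the pose to reach, as a shift and turn from the pose commanded when the call began, along the tool's axes at that moment; what a row does not reach only later rows make up. A row lasts 1/8 s, in which the tool goes at most 62.5 mm and 10.7 degrees, less where a joint would pass 70% of its speed; a pose out of reach is approached as far as the arm can. A call with a gripper value outside its range is refused whole. OPENING is the finger opening in m, from 0 to 0.087, set as the call begins (- or left out, the last holds). The fingers move at their own pace and stop on an object; FORCE is the grip in N (left out, the last holds). Time passes only in rows, so rows that repeat a pose let the fingers close. It gives the time, the measured TCP pose, the force, the opening and the grip force at its end, in the units of the state.
- env.get_obs(): the state, without advancing time (a new reading comes with each control period).
- imaging.read_camera(name): name is "side" or "top" or "wrist"; returns the picture (384x512x3 uint8, red, green, blue); there is no depth.
- imaging.get_calibration(name): a dict with "camera_matrix" (3x3 intrinsics, pixels), "position" and "attitude" of the camera in the world. Camera axes: x right, y up, looking along -z (the intrinsics and any distortion apply to the point x, -y, -z); pixel columns grow to the right and rows downward; lengths in m; the calibration is good to about 2 mm. A picture is of the moment at which its call begins: read the wrist's pose just before it. get_calibration takes no time and is no camera call; for the wrist camera it gives the pose at the moment of the call.
- env.sign_off(): hands the job in; it is judged then, once.
The state is a dict: "time_s": time; "qpos": joint angles; "joint_velocities": joint speeds; "effort": joint torques, N m; "tool_pos": TCP position; "tool_rot": TCP orientation; "force": force on the tool from outside, world axes, zero at the start; "wrist_torque": the same for the moment, N m; "grip_width": finger opening in m; "grasp_force": force on a finger pad.
Only numpy, scipy, OpenCV 4.12 (cv2) and the standard library are available. Lean on these libraries where they do the work, as an engineer would, in place of code of your own. Each camera call takes 0.05 s, during which the arm holds its last target. There are 200 camera calls.

## Working session

There is one attempt and no reset: what is moved stays moved. The work goes in short steps, Python scripts to look and compute and a shell command to move; the robot and the scene stay as the last step left them, time stands still between calls to the robot, and variables do not carry over. Pictures are saved under pics/ and viewed, at most 10 in all, crops included, and the job is handed in when it is done.

```bash
ls; mkdir -p pics; python3 - <<'E'
from cell import env, imaging
import cv2,numpy as np
print(env.get_obs())
for n in("top","side"):
    im=imaging.read_camera(n); cv2.imwrite(f"pics/{n}0.png",im[:,:,::-1]); print(n,imaging.get_calibration(n))
print(imaging.get_calibration("wrist"))
E
```

```text
pics
{'time_s': 0.0, 'qpos': array([71.68166369, 18.44032698, -4.01462317, 83.1775627 ,  1.29680763,
       78.54175344, -3.26005929]), 'joint_velocities': array([-0.04231107,  0.02066897,  0.03396213, -0.06308118, -0.12482563,
       -0.02401059, -0.08318625]), 'effort': array([-3.05006843e-04, -4.91294432e+01, -4.03828695e-01, -3.12533247e+01,
       -6.38627680e-02,  4.36140457e-02,  1.69376176e-04]), 'tool_pos': array([ 0.21272727, -0.61362816,  0.24042371]), 'tool_rot': array([-1.79885703e+02,  7.99498138e-03,  1.91275925e+01]), 'force': array([-0.68816012,  0.1538607 , -1.10112429]), 'wrist_torque': array([ 0.02914959, -0.00809628, -0.00343828]), 'grasp_force': 0.0, 'grip_width': 0.08687866486296154}
top {'camera_matrix': array([[365.85189216,   0.        , 255.97473599],
       [  0.        , 365.85189216, 189.41365059],
       [  0.        ,   0.        ,   1.        ]]), 'position': array([0.38474025, 0.02595947, 0.88527448]), 'attitude': array([  9.57833443,   0.89227022, -90.83440653])}
side {'camera_matrix': array([[463.54083904,   0.        , 260.99579911],
       [  0.        , 463.54083904, 198.64469727],
       [  0.        ,   0.        ,   1.        ]]), 'position': array([ 0.39407885, -0.5977701 ,  0.58615745]), 'attitude': array([ 50.32537406,   0.80210891, -11.40652826])}
{'camera_matrix': array([[321.80762887,   0.        , 256.90453379],
       [  0.        , 321.80762887, 193.97373446],
       [  0.        ,   0.        ,   1.        ]]), 'position': array([ 0.28888556, -0.58715839,  0.38398606]), 'attitude': array([-17.08595197,   0.09411562, -70.90094474])}
```

View pics/top0.png

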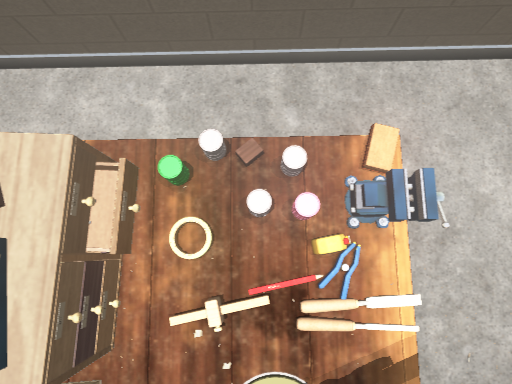

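View pics/side0.png

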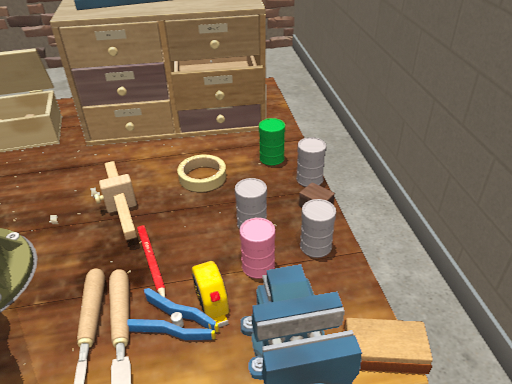

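The top view shows three plain metal lids at (211,140) left, (259,202) middle and (294,158) right. The look-alikes are green at (171,166) and pink at (307,204), and both are rejected by colour. The offcut is at (249,151), the vise at (390,195), the yellow tape measure at (331,244) and the tape roll at (190,238). The side view agrees, with metal tins at (311,160), (251,203) and (318,228).

```bash
cat > h.py <<'E'
import numpy as np,cv2
from scipy.spatial.transform import Rotation as R
from cell import env, imaging
def ray(cal,u,v):
    K=cal["camera_matrix"]; d=np.array([(u-K[0,2])/K[0,0],-(v-K[1,2])/K[1,1],-1])
    return R.from_euler("xyz",cal["attitude"],degrees=True).apply(d)
def onto(cal,u,v,z):
    d=ray(cal,u,v); p=np.array(cal["position"]); return p+d*(z-p[2])/d[2]
def blobs(im,lo,hi,amin=100):
    m=cv2.inRange(cv2.cvtColor(im,cv2.COLOR_RGB2HSV),np.array(lo),np.array(hi))
    n,l,s,c=cv2.connectedComponentsWithStats(m)
    return [(c[i].round(1),s[i]) for i in range(1,n) if s[i,4]>=amin]
E
python3 - <<'E'
from h import *
c=imaging.get_calibration("top")
im=cv2.imread("pics/top0.png")[:,:,::-1].copy()
for z,nm,lo,hi in((.086,"white",(0,0,185),(179,40,255)),(.086,"green",(50,120,100),(75,255,255)),(.086,"pink",(150,60,150),(175,255,255)),(.065,"yellow",(24,150,120),(34,255,255))):
    for ce,s in blobs(im,lo,hi,80):
        if s[4]<3000: print(nm,ce,s,onto(c,*ce,z).round(3))
for u,v,z in((249,151,.034),(190,238,.025),(350,178,.1),(350,222,.1),(389,170,.1)): print(u,v,onto(c,u,v,z).round(3))
cv2.imwrite("pics/crop.png",cv2.resize(im[110:260,140:340],None,fx=4,fy=4,interpolation=2)[:,:,::-1])
E
```

```text
white [256.3  50.9] [  0  45 512  13 994] [0.852 0.031 0.086]
white [448.3  73. ] [432  60  33  33 323] [ 0.786 -0.414  0.086]
white [325.   87.2] [310  63  39  46 599] [ 0.757 -0.127  0.086]
white [467.6  80.1] [453  62  28  33 300] [ 0.768 -0.456  0.086]
white [209.5  69.8] [201  65  16  15  97] [0.807 0.142 0.086]
white [233.3  69.7] [218  65  30  13 199] [0.806 0.086 0.086]
white [283.7 104.3] [ 250   64   78   73 1624] [ 0.718 -0.03   0.086]
white [497.9  74. ] [483  65  29  21 170] [ 0.781 -0.528  0.086]
white [378.6  77.2] [370  67  18  22 138] [ 0.779 -0.252  0.086]
white [51.3 87.2] [ 35  68  43  43 604] [0.771 0.513 0.086]
white [212.7 130.1] [196 103  40  49 923] [0.659 0.133 0.086]
white [250.  130.1] [242 123  17  14 130] [0.657 0.048 0.086]
white [294.3 156.8] [282 145  25  24 461] [ 0.593 -0.051  0.086]
white [358.6 196.9] [357 185   5  23  94] [ 0.499 -0.189  0.086]
white [258.9 200.9] [247 189  25  25 492] [0.494 0.03  0.086]
white [306.9 204.3] [295 193  24  24 449] [ 0.485 -0.075  0.086]
white [189.8 237.8] [170 217  41  42 441] [0.416 0.182 0.086]
white [430.9 226
[... 278 characters left out ...]
 17  28 180] [ 0.309 -0.478  0.086]
white [452.9 293.1] [447 285  13  16  88] [ 0.292 -0.373  0.086]
white [244.6 304.6] [221 296  48  18 366] [0.274 0.064 0.086]
white [200.2 315.4] [170 300  50  27 558] [0.254 0.157 0.086]
white [461.7 318.9] [456 311  15  17 116] [ 0.24  -0.386  0.086]
white [496.1 327.9] [477 315  35  29 386] [ 0.222 -0.455  0.086]
white [419.8 336.7] [ 353  316  109   65 1069] [ 0.206 -0.297  0.086]
white [504.4 350.1] [497 345  15  14  98] [ 0.178 -0.466  0.086]
white [273.1 376.3] [244 372  62  12 143] [0.133 0.007 0.086]
249 151 [0.622 0.053 0.034]
190 238 [0.418 0.193 0.025]
350 178 [ 0.539 -0.169  0.1  ]
350 222 [ 0.443 -0.164  0.1  ]
389 170 [ 0.555 -0.255  0.1  ]
```

View pics/crop.png

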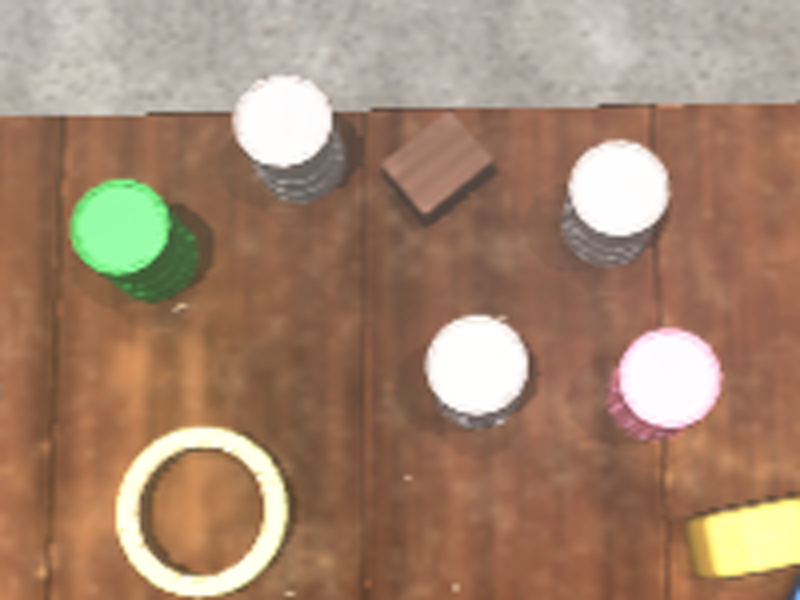

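The crop confirms it: the three plain metal tins are at top-image pixels (211,140), (259,201) and (294,157). Green is at (170,167) and pink at (307,204). Setting out towards the left tin with the jaws closing along world x.

```bash
python3 -m crank '[{"x":0.045,"y":-0.04,"z":-0.01,"turn":-0.1},{"x":0.09,"y":-0.08,"z":-0.02,"turn":-0.2},{"x":0.135,"y":-0.12,"z":-0.03,"turn":-0.31},{"x":0.18,"y":-0.16,"z":-0.03,"turn":-0.41},{"x":0.226,"y":-0.2,"z":-0.03,"turn":-0.52},{"x":0.271,"y":-0.24,"z":-0.03,"turn":-0.62},{"x":0.316,"y":-0.28,"z":-0.03,"turn":-0.72},{"x":0.362,"y":-0.32,"z":-0.03,"turn":-0.83},{"x":0.407,"y":-0.36,"z":-0.03,"turn":-0.93},{"x":0.452,"y":-0.4,"z":-0.03,"turn":-1.04},{"x":0.497,"y":-0.44,"z":-0.03,"turn":-1.14},{"x":0.542,"y":-0.48,"z":-0.03,"turn":-1.24}]' 0.087 3
cat >> h.py <<'E'
def delta(tx,ty,tz,yaw=90):
    o=env.get_obs(); r=R.from_euler("xyz",o["tool_rot"],degrees=True)
    print("t",round(o["time_s"],2),"tcp",o["tool_pos"].round(4),o["tool_rot"].round(2),"F",o["force"].round(2),"w",round(o["grip_width"],4),"gf",round(o["grasp_force"],1))
    print("shift",r.inv().apply(np.array([tx,ty,tz])-o["tool_pos"]).round(4),"turn",round(np.radians((o["tool_rot"][2]-yaw+180)%360-180),3))
E
python3 - <<'E'
from h import *
c=imaging.get_calibration("top")
for p in((210.75,140),(259.2,201.2),(294.5,157),(170,167),(307.5,204)): print(onto(c,*p,.086).round(3))
l=onto(c,210.75,140,.086); delta(l[0],l[1],.20)
E
```

```text
time_s: 1.6
tool_pos: [0.5683, 0.0184, 0.2713]
tool_rot: [-180.0, 0.0, 90.3]
force: [0.0, -1.3, 0.5]
grip_width: 0.0871
grasp_force: 0.0
[0.635 0.138 0.086]
[0.493 0.03  0.086]
[ 0.592 -0.051  0.086]
[0.574 0.229 0.086]
[ 0.485 -0.076  0.086]
t 1.6 tcp [0.5683 0.0184 0.2713] [-1.800e+02  3.000e-02  9.032e+01] F [ 0.05 -1.32  0.47] w 0.0871 gf 0.0
shift [0.1188 0.0678 0.0713] turn 0.006
```

```bash
python3 -m crank '[{"x":0.05,"y":0.028,"z":0.02},{"x":0.1,"y":0.057,"z":0.05},{"x":0.119,"y":0.068,"z":0.07},{"x":0.119,"y":0.068,"z":0.071},{"x":0.119,"y":0.068,"z":0.071}]'
python3 - <<'E'
from h import *
delta(.635,.138,.058)
c=imaging.get_calibration("wrist"); im=imaging.read_camera("wrist"); cv2.imwrite("pics/w1.png",im[:,:,::-1])
for ce,s in blobs(im,(0,0,150),(179,40,255),1500): print(ce,s,onto(c,*ce,.086).round(4))
E
```

```text
t 1.6 tcp [0.5683 0.0184 0.2713] [-1.800e+02  3.000e-02  9.032e+01] F [ 0.05 -1.32  0.47] w 0.0871 gf 0.0
shift [0.1194 0.0674 0.2133] turn 0.006
[390.2 113. ] [  302     0   175   274 22287] [0.6997 0.0831 0.086 ]
[185.2 162.5] [ 160  139   53   51 1935] [0.4933 0.0322 0.086 ]invalid input
```

View pics/w1.png

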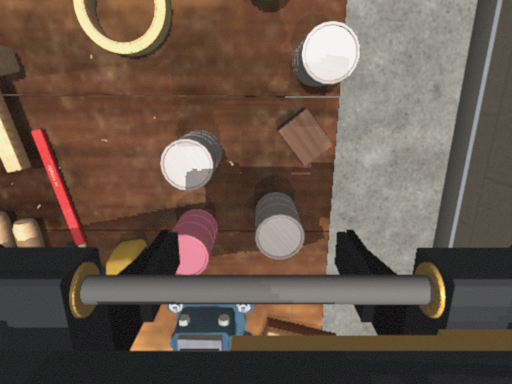

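The rows seem to need every key. The wrist view shows lids at left (330,52), middle (188,164) and right (279,231), with the jaws not yet over any of them.

```bash
python3 -m crank '[{"x":0.05,"y":0.028,"z":0.02,"turn":0},{"x":0.1,"y":0.057,"z":0.05,"turn":0},{"x":0.119,"y":0.068,"z":0.07,"turn":0},{"x":0.119,"y":0.068,"z":0.071,"turn":0},{"x":0.119,"y":0.068,"z":0.071,"turn":0}]'
python3 - <<'E'
from h import *
c=imaging.get_calibration("wrist"); im=imaging.read_camera("wrist"); cv2.imwrite("pics/w2.png",im[:,:,::-1])
delta(.635,.138,.058)
for ce,s in blobs(im,(0,0,150),(179,40,255),500): print(ce,s,onto(c,*ce,.086).round(4))
E
```

```text
time_s: 2.28
tool_pos: [0.6354, 0.1347, 0.2008]
tool_rot: [-180.0, 0.1, 90.1]
force: [1.1, -0.4, 0.6]
grip_width: 0.0874
grasp_force: 0.0
t 2.33 tcp [0.6357 0.1344 0.2014] [1.7994e+02 7.0000e-02 9.0050e+01] F [ 0.68  0.3  -0.14] w 0.087 gf 0.0
shift [ 0.0038 -0.0009  0.1434] turn 0.001
[358.6  17.7] [ 313    0  102   57 1874] [0.7077 0.269  0.086 ]
[450.2  11.6] [427   0  42  35 714] [0.7728 0.273  0.086 ]
[470.2 116.4] [445   0  50 247 642] [0.8014 0.2001 0.086 ]
[390.6 172.2] [ 334  136  108   66 1803] [0.7448 0.1553 0.086 ]
[256.6 185.9] [ 229  160   61   56 2117] [0.6346 0.1435 0.086 ]
[402.9 229.9] [376 214  55  38 539] [0.7618 0.1039 0.086 ]
```

View pics/w2.png

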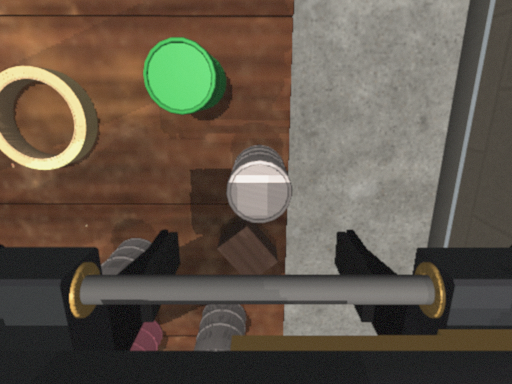

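The left tin's lid is at about (260,190), which gives roughly (0.637, 0.140). It is nearly under the jaws. Descending to grip.

```bash
python3 -m crank '[{"x":0.005,"y":0.001,"z":0.03,"turn":0},{"x":0.005,"y":0.001,"z":0.075,"turn":0},{"x":0.005,"y":0.001,"z":0.115,"turn":0},{"x":0.005,"y":0.001,"z":0.137,"turn":0},{"x":0.005,"y":0.001,"z":0.142,"turn":0},{"x":0.005,"y":0.001,"z":0.142,"turn":0}]' && python3 -m crank '[{"x":0,"y":0,"z":0,"turn":0},{"x":0,"y":0,"z":0,"turn":0},{"x":0,"y":0,"z":0,"turn":0},{"x":0,"y":0,"z":0,"turn":0},{"x":0,"y":0,"z":0,"turn":0},{"x":0,"y":0,"z":0,"turn":0}]' 0.04 35
```

```text
time_s: 3.08
tool_pos: [0.6373, 0.1411, 0.0599]
tool_rot: [179.9, -0.0, 90.1]
force: [-0.1, 0.6, 0.7]
grip_width: 0.0872
grasp_force: 0.0
time_s: 3.82
tool_pos: [0.6367, 0.1412, 0.0588]
tool_rot: [180.0, -0.0, 90.2]
force: [0.6, -0.1, 1.1]
grip_width: 0.0542
grasp_force: 35.0
```

```bash
python3 -m crank '[{"x":0,"y":0,"z":-0.01,"turn":0},{"x":0,"y":0,"z":-0.03,"turn":0},{"x":0,"y":0,"z":-0.05,"turn":0},{"x":0,"y":0,"z":-0.06,"turn":0},{"x":0,"y":0,"z":-0.06,"turn":0},{"x":0,"y":0,"z":-0.06,"turn":0},{"x":0,"y":0,"z":-0.06,"turn":0},{"x":0,"y":0,"z":-0.06,"turn":0}]'
for i in 1 2 3; do python3 -m crank '[{"x":0,"y":0,"z":0,"turn":0}]'; done; python3 -c "
from cell import env;o=env.get_obs();print(o['effort'],o['wrist_torque'])"
```

```text
time_s: 4.82
tool_pos: [0.636, 0.1411, 0.1178]
tool_rot: [-179.9, 0.0, 90.2]
force: [-0.1, 0.5, -4.3]
grip_width: 0.0549
grasp_force: 35.0
time_s: 4.95
tool_pos: [0.6363, 0.1411, 0.1182]
tool_rot: [-180.0, 0.0, 90.2]
force: [-0.8, 0.4, -4.7]
grip_width: 0.0543
grasp_force: 35.0
time_s: 5.08
tool_pos: [0.6364, 0.1412, 0.1184]
tool_rot: [-180.0, 0.0, 90.2]
force: [0.2, 0.1, -4.1]
grip_width: 0.0548
grasp_force: 35.0
time_s: 5.2
tool_pos: [0.6364, 0.1411, 0.1185]
tool_rot: [-180.0, 0.0, 90.2]
force: [0.6, -0.1, -5.1]
grip_width: 0.0542
grasp_force: 35.0
[-1.38669236e-05 -5.13917041e+01 -1.05506891e+01 -2.98180479e+01
 -5.31151844e-02  6.65697778e-03  9.45905072e-05] [ 0.00645564 -0.07902272 -0.01729224]
```

```bash
python3 - <<'E'
from h import *
for n in("side",):
    im=imaging.read_camera(n); cv2.imwrite("pics/s2.png",im[100:300,180:400][:,:,::-1].repeat(2,0).repeat(2,1))
E
```

```text
(no output)
```

View pics/s2.png

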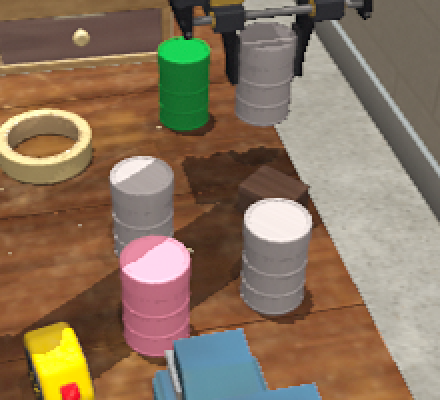

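The left tin hangs upright in the jaws, clear of the bench, reading about 4.5 N (the 0.44 kg one, it seems). Setting it back.

```bash
python3 -m crank '[{"x":0,"y":0,"z":0.02,"turn":0},{"x":0,"y":0,"z":0.04,"turn":0},{"x":0,"y":0,"z":0.053,"turn":0},{"x":0,"y":0,"z":0.058,"turn":0},{"x":0,"y":0,"z":0.06,"turn":0},{"x":0,"y":0,"z":0.06,"turn":0},{"x":0,"y":0,"z":0.06,"turn":0},{"x":0,"y":0,"z":0.06,"turn":0}]'
python3 -c "from h import *;delta(.637,.141,.2)"
```

```text
time_s: 6.25
tool_pos: [0.6368, 0.1412, 0.0588]
tool_rot: [179.9, -0.0, 90.2]
force: [0.0, 0.2, -2.8]
grip_width: 0.0542
grasp_force: 35.0
t 6.25 tcp [0.6368 0.1412 0.0588] [ 1.7994e+02 -1.0000e-02  9.0170e+01] F [ 0.02  0.18 -2.76] w 0.0542 gf 35.0
shift [-0.0002  0.0004 -0.1412] turn 0.003
```

```bash
python3 -m crank '[{"x":0,"y":0,"z":0.001,"turn":0},{"x":0,"y":0,"z":0.001,"turn":0},{"x":0,"y":0,"z":0.001,"turn":0},{"x":0,"y":0,"z":0.001,"turn":0},{"x":0,"y":0,"z":0.001,"turn":0}]' 0.087 && python3 -m crank '[{"x":0,"y":0,"z":-0.03,"turn":0},{"x":0,"y":0,"z":-0.08,"turn":0},{"x":0,"y":0,"z":-0.13,"turn":0},{"x":-0.03,"y":-0.04,"z":-0.142,"turn":0},{"x":-0.065,"y":-0.085,"z":-0.142,"turn":0},{"x":-0.1,"y":-0.13,"z":-0.142,"turn":0},{"x":-0.11,"y":-0.144,"z":-0.142,"turn":0},{"x":-0.11,"y":-0.144,"z":-0.142,"turn":0},{"x":-0.11,"y":-0.144,"z":-0.142,"turn":0}]'
python3 - <<'E'
from h import *
c=imaging.get_calibration("wrist"); im=imaging.read_camera("wrist"); cv2.imwrite("pics/w3.png",im[:,:,::-1])
delta(.493,.031,.058)
for ce,s in blobs(im,(0,0,140),(179,40,255),500): print(ce,s,onto(c,*ce,.086).round(4))
E
```

```text
time_s: 6.88
tool_pos: [0.6364, 0.1412, 0.0576]
tool_rot: [180.0, 0.0, 90.2]
force: [-0.3, 0.3, 0.7]
grip_width: 0.0864
grasp_force: 0.0
time_s: 8.0
tool_pos: [0.4935, 0.0315, 0.1999]
tool_rot: [179.9, -0.0, 90.2]
force: [0.2, 0.2, -0.9]
grip_width: 0.0871
grasp_force: 0.0
t 8.05 tcp [0.4935 0.0318 0.1998] [ 1.7996e+02 -5.0000e-02  9.0260e+01] F [-0.32 -0.64  0.94] w 0.087 gf 0.0
shift [-0.0009 -0.0006  0.1418] turn 0.005
[454.  114.9] [  403     0   109   274 15498] [0.6463 0.0985 0.086 ]
[258.3 194.9] [ 230  167   57   58 2630] [0.4942 0.0329 0.086 ]
[249.6 316.2] [225 307  48  20 607] [ 0.4866 -0.0874  0.086 ]
```

View pics/w3.png

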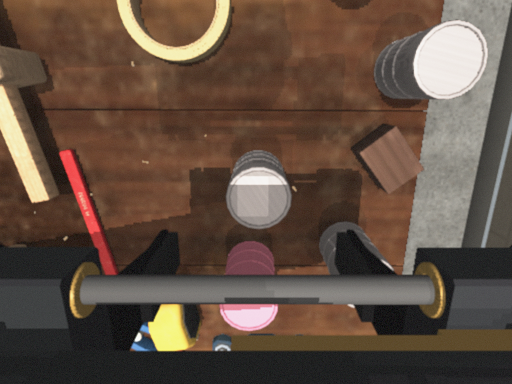

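The left tin stands upright at (450,60). The middle tin's lid at (259,195) is centred under the jaws.

```bash
python3 -m crank '[{"x":0.001,"y":0.001,"z":0.03,"turn":0},{"x":0.001,"y":0.001,"z":0.075,"turn":0},{"x":0.001,"y":0.001,"z":0.115,"turn":0},{"x":0.001,"y":0.001,"z":0.137,"turn":0},{"x":0.001,"y":0.001,"z":0.142,"turn":0},{"x":0.001,"y":0.001,"z":0.142,"turn":0}]' && python3 -m crank '[{"x":0,"y":0,"z":0,"turn":0},{"x":0,"y":0,"z":0,"turn":0},{"x":0,"y":0,"z":0,"turn":0},{"x":0,"y":0,"z":0,"turn":0},{"x":0,"y":0,"z":0,"turn":0},{"x":0,"y":0,"z":0,"turn":0}]' 0.04 35 && python3 -m crank '[{"x":0,"y":0,"z":-0.01,"turn":0},{"x":0,"y":0,"z":-0.03,"turn":0},{"x":0,"y":0,"z":-0.05,"turn":0},{"x":0,"y":0,"z":-0.06,"turn":0},{"x":0,"y":0,"z":-0.06,"turn":0},{"x":0,"y":0,"z":-0.06,"turn":0},{"x":0,"y":0,"z":-0.06,"turn":0},{"x":0,"y":0,"z":-0.06,"turn":0}]'
for i in 1 2 3; do python3 -m crank '[{"x":0,"y":0,"z":0,"turn":0}]'|grep -E "force|pos"; done; python3 -c "
from cell import env;o=env.get_obs();print(o['effort'],o['wrist_torque'])"
```

```text
time_s: 8.8
tool_pos: [0.4943, 0.0325, 0.0578]
tool_rot: [180.0, -0.1, 90.2]
force: [1.1, -0.3, 0.1]
grip_width: 0.0867
grasp_force: 0.0
time_s: 9.55
tool_pos: [0.4946, 0.0316, 0.058]
tool_rot: [179.9, 0.0, 90.2]
force: [2.3, -0.8, 0.2]
grip_width: 0.0546
grasp_force: 35.0
time_s: 10.55
tool_pos: [0.4934, 0.0317, 0.117]
tool_rot: [-179.9, -0.0, 90.2]
force: [-0.1, -0.0, -8.3]
grip_width: 0.0544
grasp_force: 35.0
tool_pos: [0.4936, 0.0318, 0.1173]
force: [1.0, 0.0, -7.8]
grasp_force: 35.0
tool_pos: [0.4937, 0.0317, 0.1175]
force: [0.0, 0.4, -8.3]
grasp_force: 35.0
tool_pos: [0.4937, 0.0317, 0.1175]
force: [0.6, -0.2, -8.4]
grasp_force: 35.0
[-3.38482729e-03 -3.14973950e+01 -3.55115578e+00 -3.14620686e+01
 -4.27096977e-02  2.69455259e-02 -2.49535015e-05] [-0.02054235 -0.07635584  0.00031334]
```

The middle tin reads about 8.2 N, so it looks like the 0.77 kg one. I'll set it back and weigh the right tin as asked.

```bash
python3 -m crank '[{"x":0,"y":0,"z":0.02,"turn":0},{"x":0,"y":0,"z":0.04,"turn":0},{"x":0,"y":0,"z":0.053,"turn":0},{"x":0,"y":0,"z":0.058,"turn":0},{"x":0,"y":0,"z":0.06,"turn":0},{"x":0,"y":0,"z":0.061,"turn":0},{"x":0,"y":0,"z":0.061,"turn":0},{"x":0,"y":0,"z":0.061,"turn":0}]' &&  python3 -m crank '[{"x":0,"y":0,"z":0,"turn":0},{"x":0,"y":0,"z":0,"turn":0},{"x":0,"y":0,"z":0,"turn":0},{"x":0,"y":0,"z":0,"turn":0},{"x":0,"y":0,"z":0,"turn":0}]' 0.087 && python3 -m crank '[{"x":0,"y":0,"z":-0.03,"turn":0},{"x":0,"y":0,"z":-0.08,"turn":0},{"x":0,"y":0,"z":-0.13,"turn":0},{"x":-0.03,"y":0.035,"z":-0.142,"turn":0},{"x":-0.06,"y":0.07,"z":-0.142,"turn":0},{"x":-0.083,"y":0.098,"z":-0.142,"turn":0},{"x":-0.083,"y":0.098,"z":-0.142,"turn":0},{"x":-0.083,"y":0.098,"z":-0.142,"turn":0}]'
python3 - <<'E'
from h import *
c=imaging.get_calibration("wrist"); im=imaging.read_camera("wrist"); cv2.imwrite("pics/w4.png",im[:,:,::-1])
delta(.593,-.050,.058)
for ce,s in blobs(im,(0,0,140),(179,40,255),500): print(ce,s,onto(c,*ce,.086).round(4))
E
```

```text
time_s: 11.92
tool_pos: [0.4939, 0.0318, 0.0579]
tool_rot: [-180.0, 0.1, 90.2]
force: [-5.2, -0.7, 4.8]
grip_width: 0.0545
grasp_force: 35.0
time_s: 12.55
tool_pos: [0.4939, 0.0317, 0.0565]
tool_rot: [180.0, 0.0, 90.2]
force: [-0.2, -0.9, -0.5]
grip_width: 0.0861
grasp_force: 0.0
time_s: 13.55
tool_pos: [0.5914, -0.05, 0.1981]
tool_rot: [-179.9, -0.1, 90.2]
force: [-0.4, -0.3, -0.0]
grip_width: 0.0869
grasp_force: 0.0
t 13.6 tcp [ 0.5913 -0.0497  0.1984] [-1.7996e+02 -3.0000e-02  9.0260e+01] F [ 0.28 -0.25  0.19] w 0.0868 gf 0.0
shift [-0.0004  0.0018  0.1404] turn 0.005
[398.1 123.1] [  323     0   160   274 25442] [0.7005 0.0108 0.086 ]
[484.1 117.5] [457   0  54 247 845] [0.7665 0.0153 0.086 ]
[129.4  95.5] [  94   58   72   76 4184] [0.4937 0.0307 0.086 ]
[259.9 195.5] [ 232  167   57   58 2618] [ 0.5933 -0.0486  0.086 ]
[342.7 319.6] [ 319  305   57   30 1092] [ 0.6722 -0.1709  0.086 ]
[158.8 342.5] [131 337  55  13 534] [ 0.4963 -0.198   0.086 ]
```

View pics/w4.png

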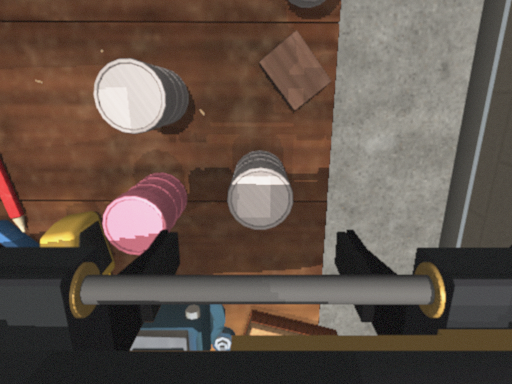

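The middle tin stands upright at (130,95). The right tin's lid at (260,196) is under the jaws, and pink and the vise are clear of the fingers.

```bash
python3 -m crank '[{"x":0,"y":0.002,"z":0.03,"turn":0},{"x":0,"y":0.002,"z":0.075,"turn":0},{"x":0,"y":0.002,"z":0.115,"turn":0},{"x":0,"y":0.002,"z":0.135,"turn":0},{"x":0,"y":0.002,"z":0.14,"turn":0},{"x":0,"y":0.002,"z":0.14,"turn":0}]' && python3 -m crank '[{"x":0,"y":0,"z":0,"turn":0},{"x":0,"y":0,"z":0,"turn":0},{"x":0,"y":0,"z":0,"turn":0},{"x":0,"y":0,"z":0,"turn":0},{"x":0,"y":0,"z":0,"turn":0},{"x":0,"y":0,"z":0,"turn":0}]' 0.04 35 && python3 -m crank '[{"x":0,"y":0,"z":-0.01,"turn":0},{"x":0,"y":0,"z":-0.03,"turn":0},{"x":0,"y":0,"z":-0.05,"turn":0},{"x":0,"y":0,"z":-0.06,"turn":0},{"x":0,"y":0,"z":-0.06,"turn":0},{"x":0,"y":0,"z":-0.06,"turn":0},{"x":0,"y":0,"z":-0.06,"turn":0},{"x":0,"y":0,"z":-0.06,"turn":0}]'
for i in 1 2 3; do python3 -m crank '[{"x":0,"y":0,"z":0,"turn":0}]'|grep -E "force|pos"; done
```

```text
time_s: 14.35
tool_pos: [0.5947, -0.0507, 0.0597]
tool_rot: [179.9, 0.0, 90.2]
force: [0.3, -0.4, 0.2]
grip_width: 0.0871
grasp_force: 0.0
time_s: 15.1
tool_pos: [0.594, -0.051, 0.0587]
tool_rot: [180.0, 0.0, 90.2]
force: [-1.2, -0.3, 1.3]
grip_width: 0.0542
grasp_force: 35.0
time_s: 16.1
tool_pos: [0.5936, -0.051, 0.1179]
tool_rot: [-179.9, -0.0, 90.2]
force: [-0.9, 0.0, -0.9]
grip_width: 0.0541
grasp_force: 35.0
tool_pos: [0.5938, -0.0509, 0.1182]
force: [-0.6, 0.1, -2.0]
grasp_force: 35.0
tool_pos: [0.5939, -0.051, 0.1184]
force: [0.4, -0.9, -1.9]
grasp_force: 35.0
tool_pos: [0.594, -0.051, 0.1185]
force: [-0.5, 0.1, -1.9]
grasp_force: 35.0
```

The right tin reads about 2 N, so it is the lightest and the middle one is the full tin. Setting the right one back and returning to the middle.

```bash
python3 -m crank '[{"x":0,"y":0,"z":0.02,"turn":0},{"x":0,"y":0,"z":0.04,"turn":0},{"x":0,"y":0,"z":0.053,"turn":0},{"x":0,"y":0,"z":0.058,"turn":0},{"x":0,"y":0,"z":0.06,"turn":0},{"x":0,"y":0,"z":0.06,"turn":0},{"x":0,"y":0,"z":0.06,"turn":0},{"x":0,"y":0,"z":0.06,"turn":0}]' &&  python3 -m crank '[{"x":0,"y":0,"z":0,"turn":0},{"x":0,"y":0,"z":0,"turn":0},{"x":0,"y":0,"z":0,"turn":0},{"x":0,"y":0,"z":0,"turn":0},{"x":0,"y":0,"z":0,"turn":0}]' 0.087 && python3 -m crank '[{"x":0,"y":0,"z":-0.03,"turn":0},{"x":0,"y":0,"z":-0.08,"turn":0},{"x":0,"y":0,"z":-0.13,"turn":0},{"x":0.03,"y":-0.035,"z":-0.142,"turn":0},{"x":0.06,"y":-0.07,"z":-0.142,"turn":0},{"x":0.083,"y":-0.1,"z":-0.142,"turn":0},{"x":0.083,"y":-0.1,"z":-0.142,"turn":0},{"x":0.083,"y":-0.1,"z":-0.142,"turn":0}]'
python3 - <<'E'
from h import *
c=imaging.get_calibration("wrist"); im=imaging.read_camera("wrist")
delta(.4942,.032,.058)
for ce,s in blobs(im,(0,0,140),(179,40,255),1500): print(ce,s,onto(c,*ce,.086).round(4))
E
```

```text
time_s: 17.48
tool_pos: [0.5942, -0.0511, 0.0587]
tool_rot: [180.0, 0.0, 90.2]
force: [-0.3, 0.4, -2.2]
grip_width: 0.0546
grasp_force: 35.0
time_s: 18.1
tool_pos: [0.594, -0.051, 0.0586]
tool_rot: [180.0, 0.0, 90.2]
force: [0.4, 0.6, 0.1]
grip_width: 0.0861
grasp_force: 0.0
time_s: 19.1
tool_pos: [0.4943, 0.031, 0.2008]
tool_rot: [179.9, 0.1, 90.1]
force: [0.4, -0.4, 1.3]
grip_width: 0.087
grasp_force: 0.0
t 19.15 tcp [0.4944 0.0308 0.2007] [1.7996e+02 1.0000e-02 9.0110e+01] F [-0.03  0.54  0.54] w 0.0868 gf 0.0
shift [ 0.0012 -0.0003  0.1427] turn 0.002
[453.  115.2] [  401     0   110   274 15836] [0.647  0.0974 0.086 ]
[256.1 193.5] [ 228  166   57   58 2610] [0.4932 0.0331 0.086 ]
```

Gripping the middle tin and lifting it so its base is about 16 cm up.

```bash
python3 -m crank '[{"x":0.001,"y":0,"z":0.03,"turn":0},{"x":0.001,"y":0,"z":0.075,"turn":0},{"x":0.001,"y":0,"z":0.115,"turn":0},{"x":0.001,"y":0,"z":0.137,"turn":0},{"x":0.001,"y":0,"z":0.142,"turn":0},{"x":0.001,"y":0,"z":0.142,"turn":0}]' && python3 -m crank '[{"x":0,"y":0,"z":0,"turn":0},{"x":0,"y":0,"z":0,"turn":0},{"x":0,"y":0,"z":0,"turn":0},{"x":0,"y":0,"z":0,"turn":0},{"x":0,"y":0,"z":0,"turn":0},{"x":0,"y":0,"z":0,"turn":0}]' 0.04 40 && python3 -m crank '[{"x":0,"y":0,"z":-0.01,"turn":0},{"x":0,"y":0,"z":-0.03,"turn":0},{"x":0,"y":0,"z":-0.06,"turn":0},{"x":0,"y":0,"z":-0.09,"turn":0},{"x":0,"y":0,"z":-0.12,"turn":0},{"x":0,"y":0,"z":-0.145,"turn":0},{"x":0,"y":0,"z":-0.16,"turn":0},{"x":0,"y":0,"z":-0.16,"turn":0},{"x":0,"y":0,"z":-0.16,"turn":0},{"x":0,"y":0,"z":-0.16,"turn":0},{"x":0,"y":0,"z":-0.16,"turn":0},{"x":0,"y":0,"z":-0.16,"turn":0}]'
python3 -m crank '[{"x":0,"y":0,"z":0,"turn":0},{"x":0,"y":0,"z":0,"turn":0},{"x":0,"y":0,"z":0,"turn":0},{"x":0,"y":0,"z":0,"turn":0}]'
python3 - <<'E'
from h import *
cv2.imwrite("pics/end.png",np.hstack([imaging.read_camera("side")[0:384,100:500],imaging.read_camera("top")[0:384,80:480]])[:,:,::-1])
E
```

```text
time_s: 19.9
tool_pos: [0.4943, 0.0325, 0.0587]
tool_rot: [-180.0, -0.0, 90.1]
force: [1.1, 0.5, 0.7]
grip_width: 0.0873
grasp_force: 0.0
time_s: 20.65
tool_pos: [0.4938, 0.0326, 0.0588]
tool_rot: [180.0, 0.0, 90.2]
force: [-1.1, -0.2, 3.5]
grip_width: 0.0544
grasp_force: 40.0
time_s: 22.15
tool_pos: [0.4936, 0.0327, 0.2182]
tool_rot: [-180.0, -0.0, 90.2]
force: [0.1, 0.2, -8.3]
grip_width: 0.0545
grasp_force: 40.0
time_s: 22.65
tool_pos: [0.4937, 0.0327, 0.2185]
tool_rot: [180.0, 0.0, 90.2]
force: [-0.1, 0.5, -8.8]
grip_width: 0.0546
grasp_force: 40.0
```

View pics/end.png

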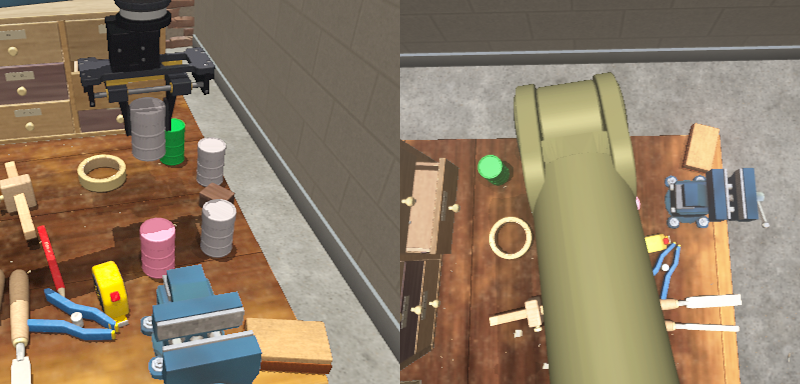

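The middle tin is held upright at (149,130). The left tin at (211,160) and the right tin at (218,228) both stand upright, and the bystanders are undisturbed.

```bash
python3 -c "
from cell import env;print(env.sign_off())"
```

```text
the job is handed in; nothing more can be done
None
```

The middle tin is the full one (about 8.2 N when lifted, against 4.5 N for the left and 2 N for the right); I handed in with it held still and upright about 16 cm above the bench, the other two standing and nothing else moved.

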